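Switch on the shelf light by feel

ROBOT

A 7-joint arm with a two-finger parallel gripper is mounted at the origin on a cart in front of the work surface, level with it; the furniture and walls round the work are solid. World frame = base frame: x ahead of the robot, y to its left, z up, the work surface at z = 0. Lengths are in mm, angles in degrees, forces in N, time in s.
With the tool pointing down it reaches from about 350 to 775 mm from the base axis. Payload 3.1 kg.
Tool frame: the origin (TCP) lies midway between the tips of the shut fingers; the grasp point (between the pads) lies 19 mm behind it; z points along the fingers, y is the line along which they close (so a half turn about z gives the same grasp; the last joint's range is limited). The gripper opens to 85 mm and grips with 20 to 120 N. Pads are 22 mm wide; open, the fingers measure 114 mm over their backs; the gripper's body (76 mm by 85 mm) begins 54 mm behind the grasp point. The pads swing forward as they close: fully open they stand 13 mm farther back than shut.
Start: joints at [61.954, 17.813, 0.802, 86.603, -0.252, 75.585, -1.558], TCP at [238.174, -495.772, 231.304] pointing down, gripper open.
Joint ranges: [-154.91, 154.91], [-16.99, 109.72], [-72.82, 74.43], [7.12, 147.25], [-82.49, 262.49], [11.32, 116.49], [-174.64, 174.64]. Speed limits (degrees/s): [159.86, 159.86, 180, 180, 180, 180, 180].

INTERFACE

Orientations are given as [roll, pitch, yaw] about the fixed x, y, z axes, in that order (R = Rz(yaw) Ry(pitch) Rx(roll)).
In Python, from cell import r gives the robot as it stands. The module is installed in compiled form; this text tells all that it offers.
- The arm moves only by the tool arm_command, never from a script. Its argument "commands" is a list of rows, each a list of 3 entries, a list of its own where there are three numbers: the finger opening in cm, from 0 to 8.54, then the shift along the tool's x, y, z in cm, then the turn about the tool's z in rad. A call has 1 to 5 rows; each row shifts and turns the commanded pose from where the row before left it, along the tool's axes as they then stand; what a row does not reach is not made up. A row lasts 1/12 s, in which the tool goes at most 41.7 mm and 7.16 degrees, less where a joint would pass 70% of its speed; a pose out of reach is approached as far as the arm can. A call is refused whole if a number of a shift passes 4.17 or a number of a turn 0.125, either way. A call with a gripper value outside its range is refused whole. The fingers move at their own pace and stop on an object; "newtons" is the grip in N (left out, the last holds). Time passes only in rows, so rows that do not move let the fingers close. It gives the time, the measured TCP pose, the force, the opening and the grip force at its end, in the units of the state.
- r.get_obs(): the state, without advancing time (a new reading comes with each control period).
- r.capture(name): name is "scene" or "top" or "wrist"; returns a dict with "image" (400x640x3 uint8, blue, green, red), "intrinsics" (3x3 intrinsics, pixels), "k1" (the pictures are not rectified: a ray, as slopes to the right and down, at radius r is drawn at 1 + k1 r^2 times it, then the intrinsics apply), "position" and "orientation" of the camera in the world. Camera axes: x right, y up, looking along -z (the intrinsics and any distortion apply to the point x, -y, -z); pixel columns grow to the right and rows downward; lengths in mm; the calibration is good to about 2 mm. A picture is of the moment at which its call begins. There is no depth.
- r.close_job(): hands the job in; it is judged then, once.
Trained networks look in a picture, given as the dict that the camera call returned (one of the last four; its "shot" number tells which), for a name from the list of things; names that differ only in an ending like _2 or _b are one class to them, and where a whole thing is asked for, a point or a joint stands for the part that bears it (a point fixed in the world has none). Each returns a list of dicts, best first, with "score" (0 to 1); they miss things now and then, are a little off and sometimes report something else, mostly with a low value. They report only what shows in the picture. A call takes as long as a camera call. They do not tell look-alikes from the thing itself.
- r.spot_in(query, picture): "at" ([x, y, z] in mm, in the coordinates of the camera as it stood for that picture, good to about 4 mm: the middle of the surface that is visible of it).
- r.mark_of(query, picture): "at" ([x, y, z] in mm, in the coordinates of the camera as it stood for that picture, good to about 4 mm: a listed point, or the origin of a listed thing).
The state is a dict: "time_s": time; "joint_pos": joint angles; "joint_velocities": joint speeds; "effort": joint torques, N m; "position": TCP position; "tcp_rot": TCP orientation; "contact_force": force on the tool from outside, world axes, zero at the start; "moment": the same for the moment, N m; "grip_width": finger opening in mm; "grasp_force": force on a finger pad.
Only numpy, scipy, OpenCV 4.12 (cv2) and the standard library are available. Lean on these libraries where they do the work, as an engineer would, in place of code of your own. Each camera call takes 0.05 s, during which the arm holds its last target. There are 200 camera calls.

TASK

The light under the small cream shelf over the label printer is off; its push switch hides under the board behind the front lip, where a hand does not fit and nobody can see it. Take the marker from its rest, reach up behind the lip with its end, feel along for the switch and press it fully home so that it stays in, without striking the shelf hard or disturbing the things on the counter. Then lay the marker back in both forks of its rest.

Things in the scene. Friction and masses are not known exactly. Their poses are not given: they have to be found in the camera images.
- shelf: fixed desk shelf of cream sheet steel over the label printer. Origin on the counter under the middle of the board; x to the back, away from the robot, y left along the front, z up. Board 240 mm deep (x), 400 mm wide (y), top at z = 180, underside at z = 174 mm. Side cheeks at y = +-194 mm, from x = -80 mm back. Printer below from x = -54 mm back, 92 mm high; things fixed on the board from x = -40 mm back
- lip_edge (a point): middle of the lower edge of the shelf's front lip (shelf frame x = -120, y = 0, z = 150 mm; axes as the shelf's). The lip is 4 mm thick (its hem 6 mm) and hangs along the whole front from the board down to z = 150 mm, so a level rod cannot reach the button past it: one that slopes up to the back by 25 to 45 degrees can
- switch_lane (a point): middle of the strip where the switch is (shelf frame x = -80, y = 0, z = 153 mm, 40 mm behind the lip's face). The button's axis is at this x, anywhere from y = -90 to +90 mm (different each time, not reported). Between lip and light bar (x = -54 to -26 mm, hanging to z = 159 mm) nothing else hangs, so a tip moved along y here at z = 154 to 164 mm meets only the button
- button (a joint): the switch's button, m: 0 to 0.001 = out (off) at the start, 0.007 = fully in (on), a hard stop. It is 18 mm thick, points straight down from a housing 26 x 36 mm (x, y) whose lower face is at z = 164 mm; the button's lower face is at z = 153 mm when out, 160 mm when in. It goes up by a push of 2 to 3 N against friction and stays where it is left
- marker_mid (a point): centre of the loose marker, a round capped felt pen 135 mm long and 16 mm thick its ends tapering to about 12 mm, 20 g; its y axis runs along its length. It starts lying in the rest, centre 46 mm above the counter. Either end will do for pressing
- rest_mid (a point): where the centre of the marker lies in its fixed pen rest (46 mm above the counter); the marker lies along the y axis. The rest has a grey base 50 x 124 mm, 6 mm thick, and two U-shaped forks of 5 mm steel rod at y = +-52 mm, 41 mm wide, tips 57 mm high, inner width about 17 mm at the bottom and 31 mm at the top; between the forks the marker is free
- cassette: loose label-tape cassette 46 x 64 x 18 mm on the counter, a bystander; origin in the middle of its underside
- staples: loose box of staples 38 x 64 x 24 mm on the counter, a bystander; origin in the middle of its underside
- desk_stapler: loose desk stapler 142 x 32 x 59 mm on the counter, a bystander; origin in the middle of its underside
Mind the look-alikes: they are no part of the job. Of the things that look like the part that bears marker_mid, the smaller one is meant. What is shaped like the part that bears rest_mid but green is not meant.

How it is judged (in metres and radians):
On the way:
1. the switch goes fully in while the marker is held up at the shelf's front (value of joint button above 0.0055 m and height (world z) of marker_mid above 0.08 m and x of marker_mid in the frame of shelf above -0.22 m), for 0.1 s.
At the end, for the whole second after the job is handed in: the button is pressed in by at least 5.5 of its 7 mm and has stayed in; the marker lies at rest in both forks of its rest, along it (within 7 degrees), its centre within 25 mm of the rest's middle and within 6 mm of the resting height (value of joint button above 0.0055 m and distance between marker_mid and rest_mid below 0.025 m and z of marker_mid in the frame of rest_mid between -0.006 and 0.006 m and angle between the y axis of marker_mid and the y axis of rest_mid, either way round below 0.12 rad); the robot touches nothing.
It fails at once if the shelf is struck or pushed with more than 45 N (contact force between shelf and anything else above 45 N).
It fails at once if a bystander on the counter is moved by more than 20 mm (distance of any of cassette, staples, desk_stapler from where it was at the start of the episode above 0.02 m).
It also fails if it takes over 58 s, if anything falls off the work surface, if the arm or the gripper's body presses on something with over 40 N, if the wrist force passes 120 N, or if a joint passes its speed limit or range.

## Working session

There is one attempt and no reset: what is moved stays moved. The work goes in short steps, Python scripts to look and compute and a tool call to move; the robot and the scene stay as the last step left them, time stands still between calls to the robot, and variables do not carry over. Pictures are saved under pics/ and viewed, at most 10 in all, crops included, and the job is handed in when it is done.

Besides the shell and the picture viewer there is one more tool, called after "Request:" as name(argument=value, ...), one argument or row to a line, values as JSON. arm_command: Moves the arm, as the interface text tells. Its arguments: {"type":"object","properties":{"commands":{"type":"array","items":{"type":"array"}},"newtons":{"type":"number"}},"required":["commands"]}

```bash
mkdir -p pics; cat > h.py <<'E'
from cell import r
import numpy as np, cv2
from scipy.spatial.transform import Rotation as R
def T(p):
    o=np.array(p['orientation'],float)
    if o.shape==(3,3): M=o
    elif o.size==4: M=R.from_quat(o).as_matrix()
    else: M=R.from_euler('xyz',o,degrees=True).as_matrix()
    return M,np.array(p['position'],float)
def W(p,at):
    M,t=T(p); return M@np.array(at)+t
def proj(p,X):
    M,t=T(p); c=M.T@(np.array(X,float)-t); s=np.array([c[0]/-c[2],-c[1]/-c[2]]); s*=1+p['k1']*(s@s)
    K=np.array(p['intrinsics']); return K[0,0]*s[0]+K[0,2],K[1,1]*s[1]+K[1,2]
E
python3 - <<'E'
from h import *
for c in('scene','top'):
    p=r.capture(c); cv2.imwrite(f'pics/{c}1.png',p['image']); print(c,p['position'],p['orientation'],p['k1'])
    for n in('shelf','lip_edge','switch_lane','marker_mid','rest_mid','cassette','staples','desk_stapler'):
        print(n,[(np.round(W(p,d['at'])).tolist(),round(d['score'],2)) for d in r.mark_of(n,p)])
    print([(np.round(W(p,d['at'])).tolist(),round(d['score'],2)) for d in r.spot_in('marker_mid',p)])
print(r.get_obs())
E
```

```text
scene [  65.80181357 -599.35548338 1276.28135938] [ 33.36914392  -0.33692135 -40.23752949] -0.09714208510185039
shelf []
lip_edge [([590.0, -129.0, 150.0], 0.96)]
switch_lane [([630.0, -127.0, 151.0], 0.68)]
marker_mid [([445.0, -268.0, 14.0], 0.66), ([469.0, 34.0, 44.0], 0.54)]
rest_mid [([467.0, 30.0, 49.0], 0.79), ([331.0, 364.0, 43.0], 0.76)]
cassette [([608.0, 228.0, 8.0], 0.55)]
staples [([568.0, -409.0, 4.0], 0.62)]
desk_stapler [([516.0, 261.0, 1.0], 0.85)]
[([465.0, 28.0, 55.0], 0.63), ([485.0, -265.0, 21.0], 0.61)]
top [ 401.57653097  -51.14268021 1355.07509079] [  6.87265634  -0.33877988 -91.24816436] 0.01996545649215601
shelf []
lip_edge [([588.0, -128.0, 148.0], 0.62)]
switch_lane [([633.0, -129.0, 155.0], 0.8)]
marker_mid [([444.0, -267.0, 11.0], 0.66), ([467.0, 35.0, 44.0], 0.48)]
rest_mid [([467.0, 33.0, 43.0], 0.88), ([334.0, 364.0, 45.0], 0.74), ([633.0, -131.0, 150.0], 0.69)]
cassette [([605.0, 231.0, -3.0], 0.58)]
staples [([563.0, -408.0, -3.0], 0.51)]
desk_stapler [([512.0, 261.0, -3.0], 0.68)]
[([445.0, -265.0, 22.0], 0.79), ([466.0, 34.0, 47.0], 0.61)]
{'time_s': 1.0, 'joint_pos': array([61.95452321, 17.81218307,  0.80289634, 86.60332248, -0.25172806,
       75.58471491, -1.56020564]), 'joint_velocities': array([ 0.04746092,  0.06624448, -0.0702697 , -0.08812516, -0.04053092,
       -0.00329349, -0.04617992]), 'effort': array([ 4.71320323e-05, -3.79813921e+01,  1.45684686e-01, -2.30866528e+01,
        1.21156979e-02,  1.93890446e-03, -2.61753030e-05]), 'position': array([ 238.15797001, -495.77331268,  231.30886068]), 'tcp_rot': array([1.79998399e+02, 1.74944246e-03, 2.56581964e+01]), 'contact_force': array([ 0.31335473,  0.78811389, -1.3541597 ]), 'moment': array([0.00535762, 0.00352715, 0.03357126]), 'grasp_force': 0.0, 'grip_width': 85.10043578889186}
```

View pics/scene1.png

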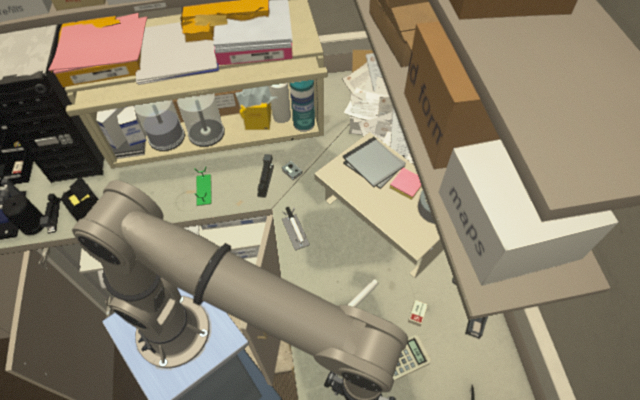

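View pics/top1.png

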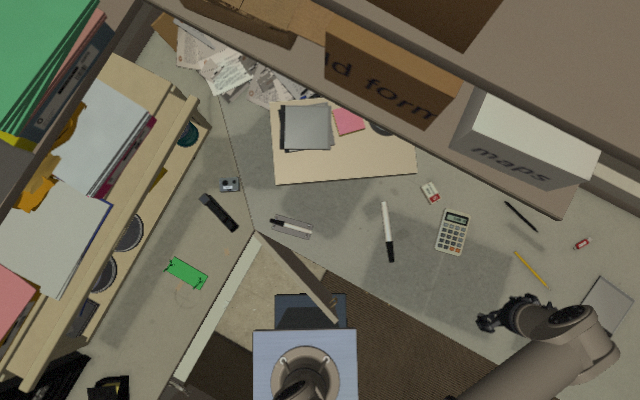

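The shelf's front edge runs from about (275,184) to (417,173) in the top picture. The marker in the grey rest lies at about (270,220) to (312,233). The larger marker on the counter, at (388,232), and the green rest, at (187,273), are the look-alikes.

```bash
python3 - <<'E'
from h import *
from scipy.optimize import fsolve
p=r.capture('top'); q=r.capture('scene')
def at(p,uv,z):
    return fsolve(lambda a: np.array(proj(p,[a[0],a[1],z]))-uv,[550,0])
a,b=at(p,(275,184.5),177),at(p,(417,173.5),177); print('lip top corners',a,b,np.linalg.norm(a-b),(a+b)/2,np.degrees(np.arctan2(*(a-b)[::-1])))
a,b=at(p,(270,220),46),at(p,(312,234),46);print('marker',a,b,np.linalg.norm(a-b),np.degrees(np.arctan2(*(b-a)[::-1])))
x,y,w,h=240,130,200,120
t=cv2.resize(p['image'][y:y+h,x:x+w],None,fx=4,fy=4,interpolation=cv2.INTER_CUBIC)[:, :800]
cv2.imwrite('pics/topc.png',t)
for n in('lip_edge','switch_lane','marker_mid','rest_mid'):
  for c in(p,q): print(n,[(np.round(W(c,d['at'])).tolist(),round(d['score'],2)) for d in r.mark_of(n,c)])
E
```

```text
lip top corners [576.73033095  68.98380555] [ 599.50354291 -328.48813324] 398.1238014890705 [ 588.11693693 -129.75216385] 93.27918484249204
marker [486.57332048  98.5885067 ] [441.0179585 -29.2927391] 135.75309952280898 -109.60751417203728
lip_edge [([593.0, -130.0, 150.0], 0.91)]
lip_edge [([591.0, -128.0, 151.0], 0.62)]
switch_lane [([629.0, -129.0, 153.0], 0.73), ([468.0, 36.0, 45.0], 0.51)]
switch_lane [([630.0, -129.0, 154.0], 0.74)]
marker_mid [([444.0, -270.0, 14.0], 0.86), ([467.0, 36.0, 42.0], 0.67)]
marker_mid [([468.0, 35.0, 48.0], 0.73), ([446.0, -269.0, 15.0], 0.72)]
rest_mid [([331.0, 365.0, 47.0], 0.74), ([464.0, 33.0, 46.0], 0.56), ([566.0, -409.0, 2.0], 0.31), ([628.0, -129.0, 152.0], 0.15)]
rest_mid [([467.0, 31.0, 47.0], 0.88), ([335.0, 361.0, 45.0], 0.82), ([514.0, 259.0, 0.0], 0.69), ([569.0, -409.0, 3.0], 0.27), ([470.0, 35.0, 47.0], 0.15)]
```

View pics/topc.png

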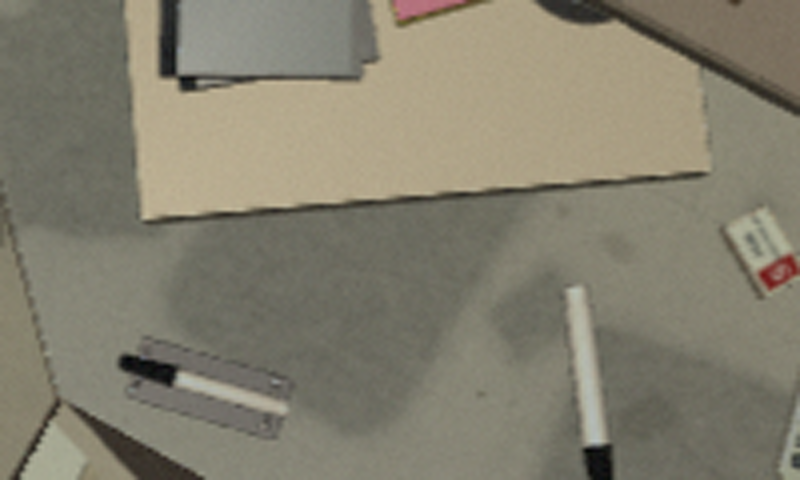

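The crop confirms it: the marker is in the grey rest with its cap end up-left, and the shelf lip is clear. Next I'll go above the marker.

```bash
cat >> h.py <<'E'
def yaw(o): 
    M=R.from_euler('xyz',o['tcp_rot'],degrees=True).as_matrix(); return np.degrees(np.arctan2(M[1,0],M[0,0]))
def plan(P,psi,n,nt=None):
    o=r.get_obs(); p=np.array(o['position']); y=yaw(o); nt=nt or n
    d=(np.array(P,float)-p)/n; dy=((psi-y+180)%360-180)/nt; print('at',p.round(1),'yaw',round(y,2),'t',round(o['time_s'],2))
    for i in range(n):
        c,s=np.cos(np.radians(y)),np.sin(np.radians(y))
        t=-np.radians(dy) if i<nt else 0
        print([round((c*d[0]+s*d[1])/10,2),round((s*d[0]-c*d[1])/10,2),round(-d[2]/10,2)],round(t,4))
        if i<nt: y+=dy
E
python3 -c "
from h import *
plan([456,4,170],70.4,15,10)"
```

```text
at [ 238.2 -495.8  231.3] yaw 25.66 t 1.5
[np.float64(2.75), np.float64(-2.37), np.float64(0.41)] -0.0781
[np.float64(2.93), np.float64(-2.15), np.float64(0.41)] -0.0781
[np.float64(3.09), np.float64(-1.92), np.float64(0.41)] -0.0781
[np.float64(3.23), np.float64(-1.67), np.float64(0.41)] -0.0781
[np.float64(3.35), np.float64(-1.41), np.float64(0.41)] -0.0781
[np.float64(3.45), np.float64(-1.15), np.float64(0.41)] -0.0781
[np.float64(3.53), np.float64(-0.88), np.float64(0.41)] -0.0781
[np.float64(3.58), np.float64(-0.6), np.float64(0.41)] -0.0781
[np.float64(3.62), np.float64(-0.32), np.float64(0.41)] -0.0781
[np.float64(3.63), np.float64(-0.03), np.float64(0.41)] -0.0781
[np.float64(3.63), np.float64(0.25), np.float64(0.41)] 0
[np.float64(3.63), np.float64(0.25), np.float64(0.41)] 0
[np.float64(3.63), np.float64(0.25), np.float64(0.41)] 0
[np.float64(3.63), np.float64(0.25), np.float64(0.41)] 0
[np.float64(3.63), np.float64(0.25), np.float64(0.41)] 0
```

Request:
arm_command(
  commands=[
    [6, [2.75, -2.37, 0.41], -0.078],
    [6, [2.93, -2.15, 0.41], -0.078],
    [6, [3.09, -1.92, 0.41], -0.078],
    [6, [3.23, -1.67, 0.41], -0.078],
    [6, [3.35, -1.41, 0.41], -0.078],
  ],
)

```text
time_s: 1.92
position: [311.3, -327.6, 210.7]
tcp_rot: [180.0, 0.0, 48.2]
contact_force: [1.1, -0.4, -0.0]
grip_width: 60.3
grasp_force: 0.0
```

Request:
arm_command(
  commands=[
    [6, [3.45, -1.15, 0.41], -0.078],
    [6, [3.53, -0.88, 0.41], -0.078],
    [6, [3.58, -0.6, 0.41], -0.078],
    [6, [3.62, -0.32, 0.41], -0.078],
    [6, [3.63, -0.03, 0.41], -0.078],
  ],
)

```text
time_s: 2.33
position: [384.0, -161.1, 190.5]
tcp_rot: [179.9, 0.0, 70.6]
contact_force: [-0.0, -0.2, 0.1]
grip_width: 60.3
grasp_force: 0.0
```

Request:
arm_command(
  commands=[
    [6, [3.6, 0.25, 0.41], 0],
    [6, [3.6, 0.25, 0.41], 0],
    [6, [3.6, 0.25, 0.41], 0],
    [6, [3.0, 0.25, 0.41], 0],
    [6, [0, 0, 0], 0],
  ],
)

```text
time_s: 2.75
position: [441.1, -28.3, 173.9]
tcp_rot: [180.0, -0.3, 71.0]
contact_force: [1.3, 1.4, 0.3]
grip_width: 59.9
grasp_force: 0.0
```

```bash
python3 - <<'E'
from h import *
p=r.capture('wrist'); cv2.imwrite('pics/w1.png',p['image']); print(p['position'],p['orientation'])
for n in('marker_mid','rest_mid'):
  print(n,[(np.round(W(p,d['at']),1).tolist(),round(d['score'],2)) for d in r.mark_of(n,p)])
plan([456,4,60],70.4,4)
E
```

```text
[465.45693342  44.35211421 316.70284422] [-17.18578234  -0.03742376 -19.01956099]
marker_mid [([466.0, 37.9, 46.1], 0.94), ([447.2, -263.0, 10.9], 0.53)]
rest_mid [([466.2, 29.8, 43.0], 0.77)]
at [439.2 -36.4 173.8] yaw 70.39 t 2.9
[np.float64(1.09), np.float64(0.06), np.float64(2.85)] -0.0001
[np.float64(1.09), np.float64(0.06), np.float64(2.85)] -0.0001
[np.float64(1.09), np.float64(0.06), np.float64(2.85)] -0.0001
[np.float64(1.09), np.float64(0.06), np.float64(2.85)] -0.0001
```

View pics/w1.png

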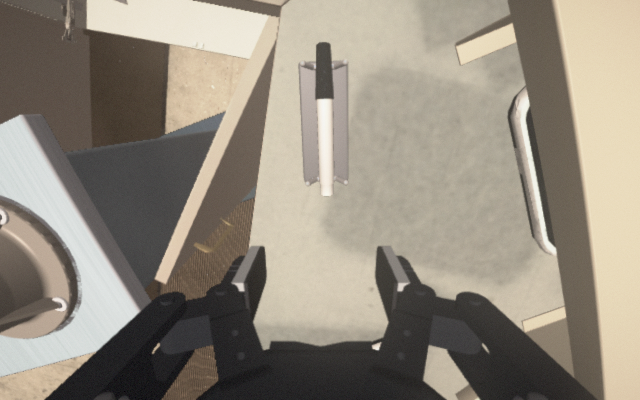

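The wrist picture shows the marker from (323,45), the cap end, to (327,195), in both forks. I'll compute its axis from those pixels.

```bash
python3 - <<'E'
from h import *
from scipy.optimize import fsolve
p=r.capture('wrist')
def at(uv,z): return fsolve(lambda a: np.array(proj(p,[a[0],a[1],z]))-uv,[466,34])
a,b=at((323.5,43),46),at((327.5,196),46); print(a,b,np.linalg.norm(a-b),(a+b)/2,np.degrees(np.arctan2(*(a-b)[::-1])))
# rest base corners z=6
print([at(u,6).round(1) for u in((300,63),(348,62),(307,185),(347,184))])
u=(a-b)/np.linalg.norm(a-b); g=(a+b)/2-31*u; print(g)
plan([g[0],g[1],80],np.degrees(np.arctan2(u[1],u[0])),4)
E
```

```text
[486.66852342  90.27673747] [444.87727812 -39.88630416] 136.70744525866087 [465.77290077  25.19521665] 72.19981462717855
[array([461.7,  88.9]), array([507.2,  73.7]), array([424.5, -31.3]), array([467.2, -45.3])]
[456.29625082  -4.32076386]
at [439.1 -37.3 173.9] yaw 70.26 t 2.95
[np.float64(0.92), np.float64(0.13), np.float64(2.35)] -0.0084
[np.float64(0.92), np.float64(0.14), np.float64(2.35)] -0.0084
[np.float64(0.92), np.float64(0.14), np.float64(2.35)] -0.0084
[np.float64(0.92), np.float64(0.15), np.float64(2.35)] -0.0084
```

Request:
arm_command(
  commands=[
    [5, [1.2, 0.13, 2.0], -0.015],
    [5, [1.2, 0.13, 2.0], -0.015],
    [5, [1.2, 0.13, 2.0], 0],
    [5, [0, 0, 0], 0],
    [5, [0, 0, 0], 0],
  ],
)

```text
time_s: 3.37
position: [453.6, -4.5, 113.3]
tcp_rot: [-179.9, 0.1, 72.0]
contact_force: [0.6, -0.7, 0.6]
grip_width: 49.9
grasp_force: 0.0
```

```bash
python3 - <<'E'
from h import *
for i in range(2):
  p=r.capture('wrist');print(p['position'])
  for n in('marker_mid','rest_mid'):
    print(n,[(np.round(W(p,d['at']),1).tolist(),round(d['score'],2)) for d in r.mark_of(n,p)])
cv2.imwrite('pics/w2.png',p['image']); np.save('w2.npy',p,allow_pickle=True)
plan([456,4,60],72,4)
E
```

```text
[477.32753194  69.27408289 255.58359925]
marker_mid [([466.8, 36.8, 44.7], 0.88)]
rest_mid [([468.2, 34.5, 46.8], 0.84)]
[478.54246404  68.95006722 257.4255826 ]
marker_mid [([464.3, 35.3, 42.6], 0.88)]
rest_mid [([467.8, 33.3, 48.0], 0.6)]
at [455.3  -4.2 114.9] yaw 71.97 t 3.67
[np.float64(0.2), np.float64(-0.05), np.float64(1.37)] -0.0001
[np.float64(0.2), np.float64(-0.05), np.float64(1.37)] -0.0001
[np.float64(0.2), np.float64(-0.05), np.float64(1.37)] -0.0001
[np.float64(0.2), np.float64(-0.05), np.float64(1.37)] -0.0001
```

View pics/w2.png

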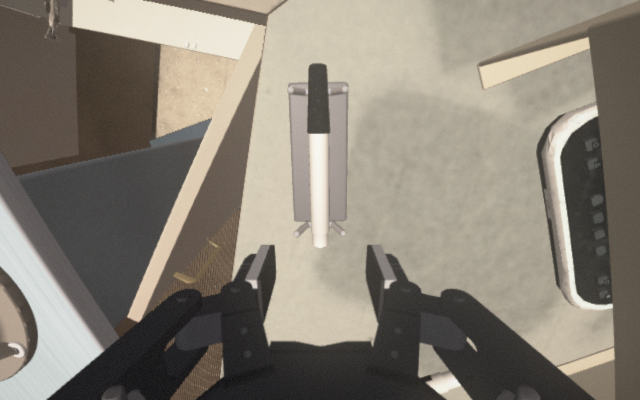

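The picture shows the marker from (317,64) to (320,246). The fork tips are at (293,89), (345,89), (296,234) and (342,234).

```bash
python3 - <<'E'
from h import *
from scipy.optimize import fsolve
p=np.load('w2.npy',allow_pickle=True).item()
def at(uv,z): return fsolve(lambda a: np.array(proj(p,[a[0],a[1],z]))-uv,[466,34])
a,b=at((317,64),46),at((320,247),46); print(a,b,np.linalg.norm(a-b),(a+b)/2,np.degrees(np.arctan2(*(a-b)[::-1])))
F=[at(u,55) for u in((293,89),(345,89),(296,234),(342,234))]; print(np.mean(F,0),(F[0]+F[1])/2,(F[2]+F[3])/2)
d=(F[0]+F[1]-F[2]-F[3])/2;print(np.linalg.norm(d),np.degrees(np.arctan2(d[1],d[0])))
plan([457,5,60],71.5,4)
E
```

```text
[486.92432019 100.15532008] [446.07124912 -31.21459345] 137.57553414730876 [466.49778465  34.47036332] 72.72548811918605
[466.59641805  33.83005701] [483.00747436  83.78572037] [450.18536173 -16.12560636]
105.16446303846995 71.81400539344804
at [455.3  -4.2 114.9] yaw 71.97 t 3.67
[np.float64(0.23), np.float64(-0.03), np.float64(1.37)] 0.0021
[np.float64(0.23), np.float64(-0.03), np.float64(1.37)] 0.0021
[np.float64(0.23), np.float64(-0.03), np.float64(1.37)] 0.0021
[np.float64(0.23), np.float64(-0.03), np.float64(1.37)] 0.0021
```

Request:
arm_command(
  commands=[
    [5, [0.45, -0.05, 2.0], 0],
    [5, [0.45, -0.05, 2.0], 0],
    [5, [0, 0, 2.0], 0],
    [5, [0, 0, 2.0], 0],
    [5, [0, 0, 0.8], 0],
  ],
)

```text
time_s: 4.08
position: [454.9, 5.0, 24.2]
tcp_rot: [-179.8, 0.1, 72.0]
contact_force: [-0.5, 0.0, -0.2]
grip_width: 50.3
grasp_force: 0.0
```

Request:
arm_command(
  commands=[
    [5, [0, 0, 0], 0],
    [0, [0, 0, 0], 0],
    [0, [0, 0, 0], 0],
    [0, [0, 0, 0], 0],
    [0, [0, 0, 0], 0],
  ],
  newtons=40,
)

```text
time_s: 4.5
position: [457.9, 5.6, 27.2]
tcp_rot: [179.8, -0.0, 72.1]
contact_force: [-0.6, -0.3, 2.4]
grip_width: 12.9
grasp_force: 38.9
```

Request:
arm_command(
  commands=[
    [0, [0, 0, 0], 0],
    [0, [0, 0, 0], 0],
    [0, [0, 0, 0], 0],
  ],
)

```text
time_s: 4.75
position: [457.9, 5.5, 27.1]
tcp_rot: [179.8, -0.0, 72.1]
contact_force: [0.3, 0.2, 7.0]
grip_width: 13.1
grasp_force: 39.3
```

Request:
arm_command(
  commands=[
    [0, [0, 0, -0.5], 0],
    [0, [0, 0, -1.5], 0],
    [0, [0, 0, -3], 0],
    [0, [0, 0, -3], 0],
    [0, [0, 0, -3], 0],
  ],
)

```text
time_s: 5.17
position: [455.4, 5.8, 136.8]
tcp_rot: [-179.9, 0.0, 72.1]
contact_force: [1.1, 0.6, -0.2]
grip_width: 13.0
grasp_force: 39.0
```

```bash
python3 - <<'E'
from h import *
p=r.capture('wrist'); cv2.imwrite('pics/w3.png',p['image'])
o=r.get_obs(); print(o['position'],o['contact_force'],o['grip_width'],o['grasp_force'])
E
```

```text
[460.27877825   6.20972141 142.85612285] [ 1.82979837 -0.30051111  2.41932667] 13.127908977196002 39.050635270541534
```

View pics/w3.png

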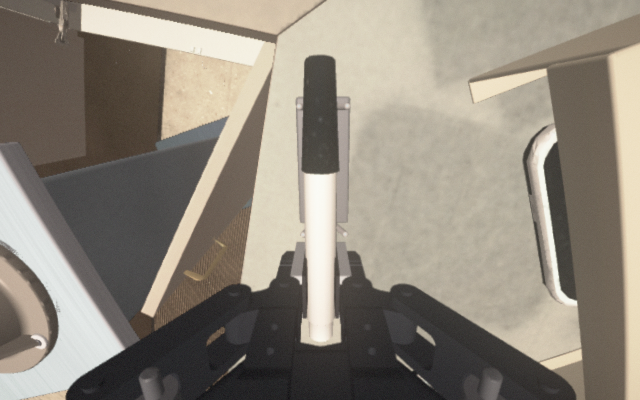

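The cap end (320,57) points forward, the tail is at (320,338), and the marker looks held straight. I'll tilt it in the grip by lowering it over the top front edge of the shelf board.

```bash
cat >> h.py <<'E'
ex=np.array([np.cos(np.radians(3.3)),np.sin(np.radians(3.3))]); ey=np.array([-ex[1],ex[0]]); O=np.array([589.5,-129])+120*ex
def S(x,y,z): q=O+x*ex+y*ey; return [q[0],q[1],z]     # shelf->world
def toS(P): d=np.array(P[:2])-O; return np.array([d@ex,d@ey,P[2]])
def tip_px(p,th,L=98.5,o=None):
    o=o or r.get_obs(); M=R.from_euler('xyz',o['tcp_rot'],degrees=True).as_matrix()
    t=np.radians(th); return proj(p,M@np.array([L*np.cos(t),0,-19-L*np.sin(t)])+o['position'])
E
python3 - <<'E'
from h import *
p=r.capture('wrist')
for th in(-5,0,5,30): print(th,tip_px(p,th))
P=S(-175,20,0)
plan([P[0],P[1],183],3.3,11)
E
```

```text
-5 (np.float64(321.76266232652114), np.float64(63.45703460439543))
0 (np.float64(321.87058348735565), np.float64(58.90206469285076))
5 (np.float64(321.992281652549), np.float64(55.814986145340725))
30 (np.float64(322.8557622604232), np.float64(80.30481820813041))
at [460.3   6.1 140.7] yaw 72.07 t 5.27
[np.float64(-0.82), np.float64(0.96), np.float64(-0.38)] 0.1091
[np.float64(-0.71), np.float64(1.05), np.float64(-0.38)] 0.1091
[np.float64(-0.59), np.float64(1.12), np.float64(-0.38)] 0.1091
[np.float64(-0.47), np.float64(1.18), np.float64(-0.38)] 0.1091
[np.float64(-0.33), np.float64(1.22), np.float64(-0.38)] 0.1091
[np.float64(-0.2), np.float64(1.25), np.float64(-0.38)] 0.1091
[np.float64(-0.06), np.float64(1.26), np.float64(-0.38)] 0.1091
[np.float64(0.08), np.float64(1.26), np.float64(-0.38)] 0.1091
[np.float64(0.21), np.float64(1.25), np.float64(-0.38)] 0.1091
[np.float64(0.35), np.float64(1.22), np.float64(-0.38)] 0.1091
[np.float64(0.48), np.float64(1.17), np.float64(-0.38)] 0.1091
```

Request:
arm_command(
  commands=[
    [0, [-0.82, 0.96, -1.4], 0.109],
    [0, [-0.71, 1.05, -1.4], 0.109],
    [0, [-0.59, 1.12, -1.4], 0.109],
    [0, [-0.47, 1.18, 0], 0.109],
    [0, [-0.33, 1.22, 0], 0.109],
  ],
)

```text
time_s: 5.68
position: [490.1, -48.8, 178.2]
tcp_rot: [180.0, -0.0, 40.5]
contact_force: [0.1, -0.3, -0.1]
grip_width: 13.1
grasp_force: 39.0
```

Request:
arm_command(
  commands=[
    [0, [-0.2, 1.25, 0], 0.109],
    [0, [-0.06, 1.26, 0], 0.109],
    [0, [0.08, 1.26, 0], 0.109],
    [0, [0.21, 1.25, 0], 0.109],
    [0, [0.35, 1.22, 0], 0.109],
  ],
)

```text
time_s: 6.1
position: [522.5, -102.3, 176.9]
tcp_rot: [-180.0, 0.1, 9.3]
contact_force: [0.6, 1.2, 0.1]
grip_width: 13.1
grasp_force: 39.1
```

Request:
arm_command(
  commands=[
    [0, [0.48, 1.17, 0], 0.109],
    [0, [0, 0, 0], 0],
    [0, [0, 0, 0], 0],
    [0, [0, 0, 0], 0],
  ],
  newtons=20,
)

```text
time_s: 6.43
position: [529.0, -111.5, 177.3]
tcp_rot: [-179.9, 0.1, 3.6]
contact_force: [1.3, 0.1, 0.2]
grip_width: 13.0
grasp_force: 39.0
```

```bash
python3 - <<'E'
from h import *
o=r.get_obs(); print(toS(o['position']),o['grasp_force'],o['grip_width'],o['contact_force'])
p=r.capture('wrist'); cv2.imwrite('pics/w4.png',p['image']); print(tip_px(p,0))
P=S(-170,20,0)
plan([P[0],P[1],168],3.3,1)
E
```

```text
[-179.38677643   20.94927947  177.26707439] 39.04809519730904 12.965905661100377 [1.33058202 0.14706364 0.24126033]
(np.float64(321.476738777982), np.float64(55.13148317765507))
at [ 529.1 -111.3  177.5] yaw 3.56 t 6.48
[np.float64(0.92), np.float64(0.12), np.float64(0.95)] 0.0046
```

View pics/w4.png

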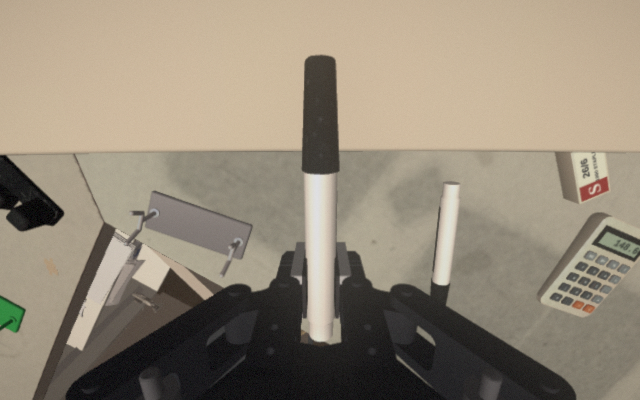

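The marker is over the board. The board's front edge is at row ~151, parallel to the gripper, and the tip is at (320,57).

```bash
python3 - <<'E'
from h import *
from scipy.optimize import fsolve
p=r.capture('wrist')
for u in((100,152.5),(560,150.5)): print(toS(list(fsolve(lambda a: np.array(proj(p,[a[0],a[1],180]))-u,[590,-129]))+[180]))
E
```

```text
[-121.04076947  132.71707899  180.        ]
[-118.92679323  -98.44938128  180.        ]
```

Request:
arm_command(
  commands=[
    [0, [0.6, 0.1, 0.5], 0.004],
    [0, [0, 0, 0.4], 0],
    [0, [0, 0, 0.4], 0],
    [0, [0, 0, 0.4], 0],
    [0, [0, 0, 0], 0],
  ],
  newtons=20,
)

```text
time_s: 6.95
position: [536.2, -112.6, 161.0]
tcp_rot: [-180.0, -0.0, 3.2]
contact_force: [-0.7, 0.5, 4.5]
grip_width: 12.9
grasp_force: 38.2
```

Request:
arm_command(
  commands=[
    [0, [0, 0, 0.3], 0],
    [0, [0, 0, 0.3], 0],
    [0, [0, 0, 0.3], 0],
  ],
)

```text
time_s: 7.2
position: [536.6, -112.6, 152.8]
tcp_rot: [-180.0, -0.1, 3.2]
contact_force: [-0.7, 2.3, 5.4]
grip_width: 13.0
grasp_force: 38.3
```

```bash
cat >> h.py <<'E'
def tiltscan():
    p=r.capture('wrist'); o=r.get_obs(); im=cv2.cvtColor(p['image'],cv2.COLOR_BGR2GRAY)
    prof=im[:240,314:327].mean(1)
    print('S',toS(o['position']).round(1),'yaw',round(yaw(o),1),'F',o['contact_force'].round(1),'t',round(o['time_s'],2))
    print('dark rows',[i for i in range(240) if prof[i]<70][:1],[i for i in range(240) if prof[i]<70][-1:])
    c=-98.5+135 # not used
    for th in(0,10,20,25,30,35,40): print(th,np.round(tip_px(p,th,o=o),1),'band',np.round(tip_px(p,th,L=47,o=o),1))
    return p
E
python3 -c "
from h import *
p=tiltscan()"
```

```text
S [-172.    19.4  152.2] yaw 3.2 F [-0.7  1.1  4.2] t 7.25
dark rows [53] [193]
0 [321.9  56.2] band [321.8 182.2]
10 [322.2  51.3] band [321.9 188.4]
20 [322.5  56.1] band [322.  198.6]
25 [322.7  63.8] band [322.  205.3]
30 [322.9  76.1] band [322.1 213.1]
35 [323.2  94.2] band [322.1 222. ]
40 [323.5 118.9] band [322.2 231.8]
```

Request:
arm_command(
  commands=[
    [0, [0, 0, 0.3], 0],
    [0, [0, 0, 0.3], 0],
    [0, [0, 0, 0.3], 0],
    [0, [0, 0, 0.3], 0],
    [0, [0, 0, 0.2], 0],
  ],
)

```text
time_s: 7.67
position: [537.1, -113.5, 138.9]
tcp_rot: [180.0, -0.2, 3.2]
contact_force: [-0.2, 1.1, 5.9]
grip_width: 13.3
grasp_force: 39.4
```

```bash
python3 -c "
from h import *
p=tiltscan(); cv2.imwrite('pics/w5.png',p['image'])"
```

```text
S [-171.8   18.5  138.5] yaw 3.2 F [-0.6  0.3  5.9] t 7.72
dark rows [69] [219]
0 [322.1  56.8] band [322.  182.9]
10 [322.4  52. ] band [322.1 189. ]
20 [322.8  56.9] band [322.2 199.3]
25 [323.1  64.6] band [322.3 206. ]
30 [323.3  77.1] band [322.3 213.9]
35 [323.6  95.2] band [322.4 222.7]
40 [323.9 120. ] band [322.4 232.6]
```

View pics/w5.png

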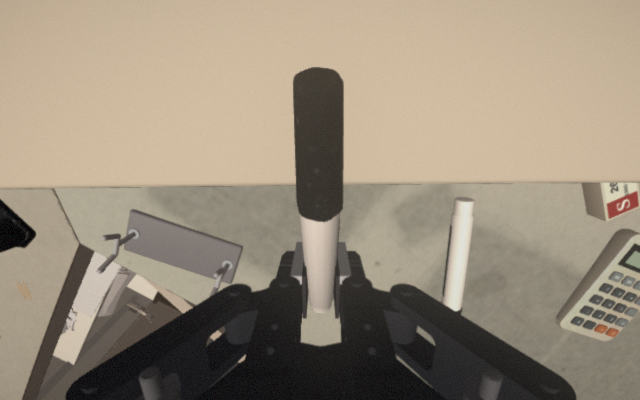

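The marker is tilted about 30°, with the cap tip up at (318,70). Next I'll back off, grip tighter, and go down to the left end of the lane.

Request:
arm_command(
  commands=[
    [0, [0, 0, -0.8], 0],
    [0, [-2, 0, -0.4], 0],
    [0, [-4, -1, 0], 0],
    [0, [0, -3, 2.5], 0],
    [0, [0, -3, 2.6], 0],
  ],
  newtons=100,
)

```text
time_s: 8.13
position: [471.8, -49.1, 100.1]
tcp_rot: [179.8, -0.2, 2.8]
contact_force: [0.8, 0.7, -1.2]
grip_width: 11.5
grasp_force: 97.5
```

Request:
arm_command(
  commands=[
    [0, [0, -2.4, 2.6], 0],
    [0, [0, 0, 0], 0],
    [0, [0, 0, 0], 0],
  ],
)

```text
time_s: 8.38
position: [468.6, -21.2, 71.4]
tcp_rot: [-180.0, 0.3, 3.4]
contact_force: [-0.1, -1.0, 0.0]
grip_width: 11.7
grasp_force: 97.6
```

```bash
python3 -c "
from h import *
p=tiltscan(); print(r.get_obs()['grasp_force'])
P=S(-167,112,72);plan(P,3.3,4)"
```

```text
S [-232.9  112.8   72.5] yaw 3.2 F [0.2 0.3 0. ] t 8.43
dark rows [65] [216]
0 [327.2  50.8] band [326.2 179.8]
10 [328.3  45.1] band [326.5 185.9]
20 [329.7  49.1] band [326.9 196.3]
25 [330.5  56.5] band [327.  203.1]
30 [331.4  68.8] band [327.2 211. ]
35 [332.3  86.9] band [327.3 220. ]
40 [333.3 112.1] band [327.5 230.1]
97.4957800784614
at [470.3 -22.9  72.5] yaw 3.22 t 8.43
[np.float64(1.65), np.float64(0.02), np.float64(0.01)] -0.0004
[np.float64(1.65), np.float64(0.02), np.float64(0.01)] -0.0004
[np.float64(1.65), np.float64(0.02), np.float64(0.01)] -0.0004
[np.float64(1.65), np.float64(0.02), np.float64(0.01)] -0.0004
```

Request:
arm_command(
  commands=[
    [0, [0, 0, 0.5], 0],
    [0, [1.6, 0, 0], 0],
    [0, [1.6, 0, 0], 0],
    [0, [1.6, 0, 0], 0],
    [0, [1.6, 0, 0], 0],
  ],
)

```text
time_s: 8.85
position: [536.4, -21.5, 68.6]
tcp_rot: [179.9, -0.1, 3.0]
contact_force: [-0.4, -0.7, -0.0]
grip_width: 11.5
grasp_force: 97.5
```

Request:
arm_command(
  commands=[
    [0, [0, 0, 0], 0],
    [0, [0, 0, -0.5], 0],
    [0, [0, 0, -0.5], 0],
    [0, [0, 0, -0.4], 0],
    [0, [0, 0, 0], 0],
  ],
)

```text
time_s: 9.27
position: [535.0, -19.7, 83.4]
tcp_rot: [180.0, -0.1, 3.1]
contact_force: [0.1, 0.4, 0.1]
grip_width: 11.8
grasp_force: 97.5
```

```bash
python3 -c "
from h import *
o=r.get_obs();print(toS(o['position']),o['contact_force'],yaw(o))"
```

```text
[-168.11037311  112.25027002   83.37206175] [0.08021346 0.41427233 0.08312134] 3.109754753900531
```

Request:
arm_command(
  commands=[
    [0, [0, 0.4, 0.1], 0],
    [0, [0, 0.4, 0], 0],
    [0, [0, 0.4, 0], 0],
    [0, [0, 0.4, 0], 0],
    [0, [0, 0.4, 0], 0],
  ],
)

```text
time_s: 9.68
position: [535.6, -40.0, 80.7]
tcp_rot: [180.0, 0.0, 3.1]
contact_force: [0.9, -0.5, 1.2]
grip_width: 11.6
grasp_force: 97.5
```

Request:
arm_command(
  commands=[
    [0, [0, 0.4, 0], 0],
    [0, [0, 0.4, 0], 0],
    [0, [0, 0.4, 0], 0],
    [0, [0, 0.4, 0], 0],
  ],
)

```text
time_s: 10.02
position: [536.7, -55.7, 80.8]
tcp_rot: [180.0, 0.0, 3.1]
contact_force: [0.6, 0.6, -0.2]
grip_width: 11.7
grasp_force: 97.5
```

Request:
arm_command(
  commands=[
    [0, [0, 0, -0.3], 0],
    [0, [0, 0.4, 0], 0],
    [0, [0, 0.4, 0], 0],
    [0, [0, 0.4, 0], 0],
    [0, [0, 0.4, 0], 0],
  ],
)

```text
time_s: 10.43
position: [537.5, -71.6, 83.9]
tcp_rot: [180.0, 0.0, 3.1]
contact_force: [-0.8, 0.1, -0.4]
grip_width: 11.6
grasp_force: 97.5
```

Request:
arm_command(
  commands=[
    [0, [0, 0.4, 0], 0],
    [0, [0, 0.4, 0], 0],
    [0, [0, 0.4, 0], 0],
    [0, [0, 0.4, 0], 0],
  ],
)

```text
time_s: 10.77
position: [538.4, -87.6, 83.9]
tcp_rot: [180.0, 0.0, 3.1]
contact_force: [-1.3, 0.9, -0.8]
grip_width: 11.4
grasp_force: 97.5
```

Request:
arm_command(
  commands=[
    [0, [0, 0.4, 0], 0],
    [0, [0, 0.4, 0], 0],
    [0, [0, 0.4, 0], 0],
    [0, [0, 0.4, 0], 0],
  ],
)

```text
time_s: 11.1
position: [538.6, -102.3, 83.5]
tcp_rot: [-179.9, 0.1, 3.2]
contact_force: [-1.2, 3.7, -1.6]
grip_width: 11.8
grasp_force: 97.9
```

Request:
arm_command(
  commands=[
    [0, [0, 0.2, 0], 0],
    [0, [0, 0, 0], 0],
  ],
)

```text
time_s: 11.27
position: [537.6, -104.9, 82.8]
tcp_rot: [-179.9, 0.2, 3.2]
contact_force: [-2.5, 0.5, -2.8]
grip_width: 11.6
grasp_force: 97.9
```

```bash
python3 -c "
from h import *
o=r.get_obs();print(toS(o['position']),o['contact_force'],o['moment'],yaw(o))"
```

```text
[-170.38471033   27.06889202   82.82101953] [-2.45888461  0.53632865 -2.75105155] [0.20623602 0.54464422 0.12609637] 3.1670172385326496
```

Contact is felt at y' ≈ 28, and the tip is starting to ride under the button's edge. I'll drop down, centre under it, and press up.

Request:
arm_command(
  commands=[
    [0, [0, -0.3, 0.3], 0],
    [0, [0, 0, 0.6], 0],
    [0, [0.2, 0.7, 0], 0],
    [0, [0, 0.7, 0], 0],
    [0, [0, 0, 0], 0],
  ],
)

```text
time_s: 11.68
position: [542.7, -119.5, 75.2]
tcp_rot: [179.8, -0.1, 2.9]
contact_force: [0.4, -0.9, 0.3]
grip_width: 11.6
grasp_force: 98.0
```

Request:
arm_command(
  commands=[
    [0, [0, 0, 0], 0],
    [0, [0, 0, -0.3], 0],
    [0, [0, 0, -0.3], 0],
    [0, [0, 0, 0], 0],
  ],
)

```text
time_s: 12.02
position: [542.2, -115.8, 81.5]
tcp_rot: [180.0, -0.0, 3.2]
contact_force: [-0.2, -0.1, -0.9]
grip_width: 11.6
grasp_force: 98.0
```

```bash
python3 -c "
from h import *
o=r.get_obs();print(toS(o['position']),o['contact_force'],o['moment'],yaw(o))"
```

```text
[-166.4887626    15.85604869   81.52779653] [-0.19792015 -0.13411729 -0.88717458] [-0.01973115  0.03245872  0.00760458] 3.162901876073
```

Request:
arm_command(
  commands=[
    [0, [0, 0, -0.2], 0],
    [0, [0, 0, -0.2], 0],
    [0, [0, 0, 0], 0],
  ],
)

```text
time_s: 12.27
position: [541.8, -115.8, 85.0]
tcp_rot: [-180.0, 0.0, 3.2]
contact_force: [0.4, 0.1, -2.7]
grip_width: 11.5
grasp_force: 97.8
```

Request:
arm_command(
  commands=[
    [0, [0, 0, -0.2], 0],
    [0, [0, 0, -0.2], 0],
    [0, [0, 0, 0], 0],
  ],
)

```text
time_s: 12.52
position: [541.7, -115.9, 89.0]
tcp_rot: [-180.0, 0.0, 3.2]
contact_force: [-0.3, 0.8, -2.9]
grip_width: 11.5
grasp_force: 97.6
```

Request:
arm_command(
  commands=[
    [0, [0, 0, -0.2], 0],
    [0, [0, 0, -0.1], 0],
    [0, [0, 0, 0], 0],
  ],
)

```text
time_s: 12.77
position: [540.6, -115.9, 91.0]
tcp_rot: [-180.0, 0.2, 3.1]
contact_force: [-1.2, 0.5, -5.9]
grip_width: 11.3
grasp_force: 97.5
```

Request:
arm_command(
  commands=[
    [0, [0, 0, -0.2], 0],
    [0, [0, 0, -0.1], 0],
    [0, [0, 0, 0], 0],
  ],
)

```text
time_s: 13.02
position: [539.5, -115.8, 93.5]
tcp_rot: [-179.9, 0.3, 3.2]
contact_force: [-3.0, 0.6, -9.0]
grip_width: 11.7
grasp_force: 98.1
```

Request:
arm_command(
  commands=[
    [0, [0, 0, -0.1], 0],
    [0, [0, 0, 0], 0],
    [0, [0, 0, 0], 0],
  ],
)

```text
time_s: 13.27
position: [540.1, -116.0, 94.7]
tcp_rot: [-180.0, 0.2, 3.1]
contact_force: [-4.1, 0.2, -11.6]
grip_width: 11.4
grasp_force: 97.8
```

```bash
python3 -c "
from h import *
o=r.get_obs();print(toS(o['position']),o['contact_force'],o['moment'],yaw(o))
p=tiltscan()"
```

```text
[-168.54237771   15.77380101   94.69725399] [ -4.09429648   0.15872031 -11.61188623] [-0.12247798  1.55890076  0.03267549] 3.135538365301754
S [-168.2   15.6   94.9] yaw 3.1 F [ -3.5  -0.2 -11.7] t 13.32
dark rows [] []
0 [322.3  54.6] band [322.2 181.7]
10 [322.7  49.4] band [322.3 187.9]
20 [323.1  54. ] band [322.4 198.2]
25 [323.3  61.6] band [322.4 205. ]
30 [323.6  74. ] band [322.5 212.8]
35 [323.9  92.2] band [322.6 221.7]
40 [324.2 117.2] band [322.6 231.6]
```

The moment (about 128 mm lever arm) fits contact at the tip, and the force is rising against a hard stop, so the button is in. I'll retreat.

Request:
arm_command(
  commands=[
    [0, [0, 0, 0.6], 0],
    [0, [0, 0, 1], 0],
    [0, [0, 0, 1.2], 0],
    [0, [0, 0, 0], 0],
    [0, [-1.2, 0, 0], 0],
  ],
)

```text
time_s: 13.73
position: [535.9, -116.3, 70.0]
tcp_rot: [179.9, -0.6, 3.2]
contact_force: [-0.1, -0.1, 0.7]
grip_width: 11.5
grasp_force: 100.0
```

Request:
arm_command(
  commands=[
    [0, [-2, 0, 0], 0],
    [0, [-2, 0, 0], 0],
    [0, [-2, 0, 0], 0],
    [0, [0, 0, 0], 0],
    [0, [0, 0, 0], 0],
  ],
)

```text
time_s: 14.15
position: [472.9, -120.7, 70.1]
tcp_rot: [179.9, -0.4, 3.1]
contact_force: [-0.2, 0.3, -0.2]
grip_width: 11.4
grasp_force: 100.0
```

```bash
python3 -c "
from h import *
p=tiltscan()"
```

```text
S [-235.2   15.2   70. ] yaw 3.1 F [-0.4 -0.8 -0.4] t 14.2
dark rows [62] [212]
0 [321.4  53.6] band [321.4 180.7]
10 [321.6  48.3] band [321.4 186.8]
20 [321.8  52.7] band [321.5 197. ]
25 [322.   60.1] band [321.6 203.7]
30 [322.2  72.3] band [321.6 211.6]
35 [322.4  90.3] band [321.6 220.4]
40 [322.6 115. ] band [321.7 230.3]
```

Next I'll level the marker by raising its tip gently against the lower edge of the lip.

Request:
arm_command(
  commands=[
    [0, [1.2, 0, 0], 0],
    [0, [1.3, 0, 0], 0],
    [0, [1.2, 0, 0], 0],
    [0, [0, 0, 0], 0],
    [0, [0, 0, -0.5], 0],
  ],
  newtons=40,
)

```text
time_s: 14.62
position: [508.4, -117.4, 72.9]
tcp_rot: [-180.0, -0.1, 3.2]
contact_force: [0.1, 0.2, 0.4]
grip_width: 11.3
grasp_force: 100.0
```

Request:
arm_command(
  commands=[
    [0, [0, 0, -0.3], 0],
    [0, [0, 0, -0.3], 0],
    [0, [0, 0, -0.3], 0],
    [0, [0, 0, -0.3], 0],
    [0, [0, 0, 0], 0],
  ],
)

```text
time_s: 15.03
position: [504.8, -118.0, 83.8]
tcp_rot: [-180.0, 0.2, 3.1]
contact_force: [0.4, -0.1, -8.5]
grip_width: 11.1
grasp_force: 98.2
```

```bash
python3 -c "
from h import *
o=r.get_obs();print(toS(o['position']),o['contact_force'],o['grasp_force'])"
```

```text
[-203.89443349   15.8589267    83.82267335] [ 0.36660418 -0.14095184 -8.51792852] 98.17766137974104
```

Request:
arm_command(
  commands=[
    [0, [0.3, 0, 0.4], 0],
    [0, [0.4, 0, 0], 0],
    [0, [0, 0, -0.4], 0],
    [0, [0, 0, -0.3], 0],
    [0, [0, 0, -0.3], 0],
  ],
)

```text
time_s: 15.45
position: [513.1, -117.5, 90.2]
tcp_rot: [-180.0, 0.1, 3.1]
contact_force: [0.3, -1.0, -8.7]
grip_width: 11.5
grasp_force: 96.8
```

Request:
arm_command(
  commands=[
    [0, [0, 0, -0.3], 0],
    [0, [0, 0, -0.3], 0],
    [0, [0, 0, -0.3], 0],
    [0, [0, 0, 0], 0],
  ],
)

```text
time_s: 15.78
position: [512.2, -117.4, 99.3]
tcp_rot: [-180.0, 0.2, 3.1]
contact_force: [-1.8, 0.2, -10.1]
grip_width: 11.3
grasp_force: 93.5
```

```bash
python3 -c "
from h import *
o=r.get_obs();print(toS(o['position']),o['contact_force'],o['grasp_force'])"
```

```text
[-196.53325238   15.98346193   99.30442898] [ -1.76052355   0.21032138 -10.09891661] 93.4626363364805
```

Request:
arm_command(
  commands=[
    [0, [0, 0, -0.3], 0],
    [0, [0, 0, -0.3], 0],
    [0, [0, 0, -0.3], 0],
    [0, [0, 0, -0.3], 0],
    [0, [0, 0, -0.3], 0],
  ],
)

```text
time_s: 16.2
position: [513.5, -117.4, 115.1]
tcp_rot: [-180.0, 0.1, 3.1]
contact_force: [-3.5, -0.2, -9.8]
grip_width: 11.4
grasp_force: 89.9
```

Request:
arm_command(
  commands=[
    [0, [0, 0, -0.3], 0],
    [0, [0, 0, -0.3], 0],
    [0, [0, 0, -0.3], 0],
    [0, [0, 0, -0.1], 0],
    [0, [0, 0, 0], 0],
  ],
)

```text
time_s: 16.62
position: [514.1, -117.6, 125.3]
tcp_rot: [180.0, -0.0, 3.1]
contact_force: [-4.6, 0.5, -10.3]
grip_width: 11.3
grasp_force: 88.5
```

```bash
python3 -c "
from h import *
p=tiltscan()"
```

```text
S [-194.6   15.6  125.1] yaw 3.1 F [-4.5  0.2 -9.3] t 16.67
dark rows [123] [173]
0 [322.   55.5] band [321.9 182.1]
10 [322.3  50.5] band [322.  188.3]
20 [322.7  55.2] band [322.1 198.6]
25 [322.9  62.9] band [322.1 205.3]
30 [323.1  75.3] band [322.2 213.1]
35 [323.4  93.4] band [322.2 222. ]
40 [323.7 118.3] band [322.3 231.9]
```

Request:
arm_command(
  commands=[
    [0, [0, 0, 0.6], 0],
    [0, [0, 0, 1], 0],
    [0, [-2, 0, 0], 0],
    [0, [-3, 0, 0], 0],
    [0, [-1.5, 0, 0], 0],
  ],
)

```text
time_s: 17.08
position: [451.4, -121.7, 110.7]
tcp_rot: [179.9, -0.5, 3.1]
contact_force: [-1.0, -0.4, 0.1]
grip_width: 11.4
grasp_force: 89.7
```

```bash
python3 -c "
from h import *
p=tiltscan(); plan([457.5,5.5,120],72,10)"
```

```text
S [-260.1   15.   110.5] yaw 3.1 F [-4.  -0.8 -1.2] t 17.13
dark rows [56] [175]
0 [323.   62.9] band [322.6 187.8]
10 [323.4  59. ] band [322.7 194.2]
20 [323.9  64.9] band [322.9 204.7]
25 [324.2  73.2] band [323.  211.6]
30 [324.6  86.3] band [323.  219.5]
35 [324.9 105.1] band [323.1 228.4]
40 [325.3 130.5] band [323.1 238.3]
at [ 448.7 -122.1  110.5] yaw 3.08 t 17.13
[np.float64(0.16), np.float64(-1.27), np.float64(-0.09)] -0.1203
[np.float64(0.31), np.float64(-1.24), np.float64(-0.09)] -0.1203
[np.float64(0.45), np.float64(-1.2), np.float64(-0.09)] -0.1203
[np.float64(0.59), np.float64(-1.13), np.float64(-0.09)] -0.1203
[np.float64(0.73), np.float64(-1.05), np.float64(-0.09)] -0.1203
[np.float64(0.85), np.float64(-0.96), np.float64(-0.09)] -0.1203
[np.float64(0.96), np.float64(-0.85), np.float64(-0.09)] -0.1203
[np.float64(1.05), np.float64(-0.73), np.float64(-0.09)] -0.1203
[np.float64(1.13), np.float64(-0.6), np.float64(-0.09)] -0.1203
[np.float64(1.19), np.float64(-0.46), np.float64(-0.09)] -0.1203
```

Request:
arm_command(
  commands=[
    [0, [0.16, -1.27, 0], -0.12],
    [0, [0.31, -1.24, 0], -0.12],
    [0, [0.45, -1.2, 0], -0.12],
    [0, [0.59, -1.13, 0], -0.12],
    [0, [0.73, -1.05, 0], -0.12],
  ],
)

```text
time_s: 17.55
position: [459.1, -56.4, 111.5]
tcp_rot: [179.6, -0.5, 37.9]
contact_force: [0.1, 0.5, 0.1]
grip_width: 11.3
grasp_force: 89.7
```

Request:
arm_command(
  commands=[
    [0, [0.85, -0.96, 0], -0.12],
    [0, [0.96, -0.85, 0], -0.12],
    [0, [1.05, -0.73, 0], -0.12],
    [0, [1.13, -0.6, 0], -0.12],
    [0, [1.19, -0.46, 0], -0.12],
  ],
)

```text
time_s: 17.97
position: [463.3, 8.3, 111.4]
tcp_rot: [179.4, -0.3, 72.2]
contact_force: [0.7, -0.3, -1.3]
grip_width: 11.3
grasp_force: 89.7
```

Request:
arm_command(
  commands=[
    [0, [0, 0, 0], 0],
    [0, [0, 0, 0], 0],
    [0, [0, 0, 0], 0],
  ],
)

```text
time_s: 18.22
position: [460.2, 5.9, 110.0]
tcp_rot: [179.7, -0.1, 71.7]
contact_force: [0.0, -1.4, 0.6]
grip_width: 11.3
grasp_force: 89.7
```

```bash
python3 -c "
from h import *
p=tiltscan(); cv2.imwrite('pics/w6.png',p['image']); plan([457.5,5.0,70],72,3)"
```

```text
S [-242.   141.8  109.6] yaw 71.7 F [-0.8  0.6 -0.8] t 18.27
dark rows [88] [155]
0 [320.8  59.4] band [320.7 185. ]
10 [320.9  55.1] band [320.8 191.3]
20 [321.1  60.5] band [320.8 201.7]
25 [321.2  68.6] band [320.9 208.5]
30 [321.3  81.4] band [320.9 216.4]
35 [321.4  99.9] band [320.9 225.3]
40 [321.6 125.2] band [321.  235.2]
at [459.6   5.5 109.6] yaw 71.69 t 18.27
[np.float64(-0.04), np.float64(-0.06), np.float64(1.32)] -0.0018
[np.float64(-0.04), np.float64(-0.06), np.float64(1.32)] -0.0018
[np.float64(-0.04), np.float64(-0.06), np.float64(1.32)] -0.0018
```

View pics/w6.png

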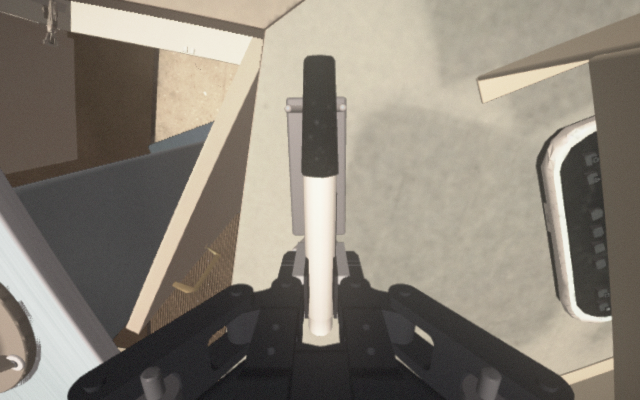

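The picture shows the marker nearly level over the rest, with the tip at (319,57) and both forks below it. I'll lower it in.

Request:
arm_command(
  commands=[
    [0, [-0.06, -0.09, 2.0], 0],
    [0, [-0.06, -0.09, 2.0], 0],
    [0, [0, 0, 1.5], 0],
    [0, [0, 0, 1.0], 0],
    [0, [0, 0, 0.5], 0],
  ],
)

```text
time_s: 18.68
position: [455.4, 5.0, 37.7]
tcp_rot: [-179.9, 0.0, 71.8]
contact_force: [-0.4, -0.0, -0.4]
grip_width: 11.9
grasp_force: 89.7
```

Request:
arm_command(
  commands=[
    [0, [0, 0, 0.5], 0],
    [0, [0, 0, 0.3], 0],
    [0, [0, 0, 0], 0],
    [0, [0, 0, 0], 0],
  ],
)

```text
time_s: 19.02
position: [456.5, 5.7, 31.6]
tcp_rot: [179.9, 0.0, 71.9]
contact_force: [-0.3, -0.7, 1.7]
grip_width: 11.4
grasp_force: 89.9
```

Request:
arm_command(
  commands=[
    [0, [0, 0, 0.2], 0],
    [0, [0, 0, 0.2], 0],
    [0, [0, 0, 0], 0],
  ],
)

```text
time_s: 19.27
position: [456.9, 6.0, 29.6]
tcp_rot: [179.9, 0.1, 71.9]
contact_force: [-6.1, 0.4, 19.7]
grip_width: 11.5
grasp_force: 92.2
```

Request:
arm_command(
  commands=[
    [1.8, [0, 0, 0], 0],
    [2.5, [0, 0, 0], 0],
    [5, [0, 0, 0], 0],
    [5, [0, 0, 0], 0],
    [5, [0, 0, 0], 0],
  ],
)

```text
time_s: 19.68
position: [455.7, 5.9, 26.7]
tcp_rot: [-180.0, -0.0, 71.9]
contact_force: [-0.5, 0.2, -0.0]
grip_width: 49.6
grasp_force: 0.0
```

Request:
arm_command(
  commands=[
    [5, [0, 0, -1], 0],
    [5, [0, 0, -2], 0],
    [5, [0, 0, -3], 0],
    [5, [-2, 0, -3], 0],
    [5, [0, 0, 0], 0],
  ],
)

```text
time_s: 20.1
position: [453.4, -16.0, 122.4]
tcp_rot: [179.4, 0.0, 71.7]
contact_force: [2.4, -0.2, 0.3]
grip_width: 50.0
grasp_force: 0.0
```

```bash
python3 - <<'E'
from h import *
r.capture('wrist'); p=r.capture('wrist'); cv2.imwrite('pics/w7.png',p['image']); o=r.get_obs(); print(o['position'],o['contact_force'],o['time_s'])
for n in('marker_mid','rest_mid'):
    print(n,[(np.round(W(p,d['at']),1).tolist(),round(d['score'],2)) for d in r.mark_of(n,p)])
E
```

```text
[450.7519153  -13.90984333 118.49271231] [-0.36948202 -0.29475599 -0.46991535] 20.2
marker_mid [([466.6, 36.7, 42.8], 0.58)]
rest_mid [([470.8, 35.0, 45.4], 0.67)]
```

View pics/w7.png

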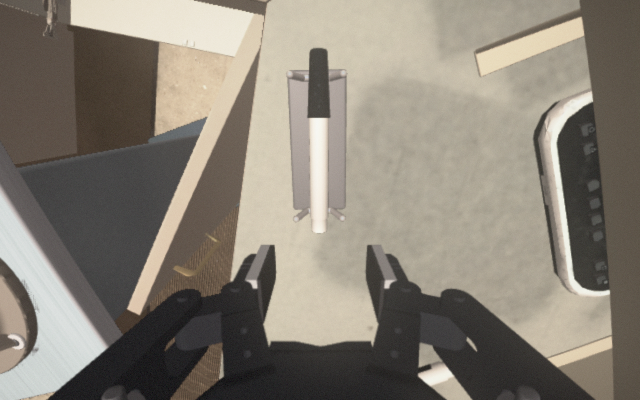

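The marker lies in both forks, from (318,48) to (319,232), as it did at the start. The gripper is clear of everything, so I'm handing in.

```bash
python3 -c "
from h import *
print(r.close_job())"
```

```text
the job is handed in; nothing more can be done
None
```

I handed the job in at about 20 s: the switch was felt out and pressed to its hard stop (judged by force, since it can't be seen), and the marker lies back in both forks of its rest.

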